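# Slide a sample carrier under the leaf springs of an analyser stage

## Task

Load the sample carrier that waits on the analyser's stage: set the closed fingertips on the ribbed rubber thumb pad at its tail, press it down hard on the sprung table, and keep pressing while you slide it under both leaf springs until its nose is fully home against the stop, then let go and come clear. Do not lift or tip the carrier, keep off the polished disc and the leaf springs, and leave the spare carrier, the brown bottle and the white jar where they stand.

Things in the scene. Friction and masses are not known exactly. Their poses are not given: they have to be found in the camera images.
- stage: Fixed sample stage of a white bench analyser. Origin: on the bench under the stage's middle; x = loading direction (to the stop and the analyser), y left of it, z up. Side rails: inner faces at y = +/-30 mm, 10 mm wide, tops 38 mm above the bench; they guide the carrier with 2 mm play a side. Low sill (30 mm high) at x = -83. Analyser housing, 135 mm high, 270 mm wide, begins at x = 150.
- stop_face (a point): Middle of the stop's face, 80 mm from the stage's origin along its x axis, 40 mm above the bench. The stop is an aluminium bridge across the rails, 51 mm high; the leaf springs are clamped on its top.
- carrier: The loose sample carrier, an aluminium plate 80 x 56 x 12 mm, about 0.15 kg, lying flat on the dark sprung table between the rails. Origin: centre of its underside; x points to its nose (to the stop), z up. Unpressed, its bare top is 46 mm above the bench, too high to enter under the leaf tips: press it down at least 4 mm. Nose 12 to 26 mm short of the tips at the start. Metal is slippery (0.2).
- carrier_pad (a point): Centre of the top of the ribbed rubber thumb pad, 21 mm behind the carrier's middle: the place to press. The pad is 32 mm long, 34 mm wide and stands 1.5 mm proud of the plate, so its top is 47.5 mm above the bench while the carrier is not pressed. It grips well (friction about 1). The disc begins 25 mm ahead of this point, the tail end is 19 mm behind it.
- carrier_nose (a point): Middle of the carrier's front end face, 40 mm ahead of its origin and 6 mm above its underside. It touches the stop when it reaches 80 mm along the stage's x axis.
- specimen: Polished steel specimen disc, 28 mm across, let into the carrier's front half; its centre is 18 mm ahead of the carrier's middle, and it stands 1.5 mm proud of the top. Not to be touched. Origin: centre of its underside.
- table_spring (a joint): How far the sprung table is pressed down, m: 0 at rest, 0.007 fully down on its hard stop. The springs push up with 10 N at rest plus 1.5 N per mm (carrier pressed 5 mm down: about 15 N). It stays level wherever it is pressed, and rises again when released.
- leaf_left (a joint): How far the leaf spring on the stage's +y side is bent up, rad: 0 at rest. 0.1 rad lifts its lowest line by about 4 mm. The force there is 0.75 N plus 0.5 N per mm. With the carrier under it and released it stands at about 0.17. Readings are noisy by about 0.01.
- leaf_right (a joint): The same for the leaf spring on the stage's -y side.
- spare_carrier: A second, empty carrier of the same size, lying on the bench on the robot's side of the stage. Leave alone. Origin: centre of its underside.
- reagent: Brown bottle with a black cap, 60 mm across, 125 mm high, standing beyond the stage. Leave alone. Origin: centre of its underside.
- jar: Small white jar, 48 mm across, 55 mm high, standing near the loading end of the stage. Leave alone. Origin: centre of its underside.
- leaf_tips (a point): Point midway between the tips of the two leaf springs: steel strips 10 mm wide that run from the bridge back over the carrier's long edges, at y = +23 and -23 mm of the stage (36 mm gap between). Upturned tips at x = 38 mm, underside 42.5 mm above the bench; lowest at x = 46 mm, underside 37.5 mm above the bench.
Mind the look-alikes: they are no part of the job. What is shaped like the carrier but purple is not meant.

How it is judged (in metres and radians):
On the way:
1. the carrier's nose has gone under both leaf springs with the fingertips pressing on the carrier (x of carrier_nose in the frame of stage above 0.05 m and value of joint each of leaf_left, leaf_right above 0.02 rad and contact force between the fingers and carrier above 3 N), for 0.1 s.
At the end, for the whole second after the job is handed in: The carrier lies flat on the sprung table under both leaf springs (each bent up by at least 0.06 rad), its nose within 2.5 mm of the stop, at rest and let go (x of carrier_nose in the frame of stage above 0.0775 m and z of carrier in the frame of stage between 0.027 and 0.036 m and angle between the x axis of carrier and the x axis of stage, either way round below 0.09 rad and angle between carrier's own z axis and vertical below 0.06 rad and value of joint each of leaf_left, leaf_right above 0.06 rad and linear speed of carrier below 0.01 m/s); the robot touches nothing.
It fails at once if the carrier is lifted off the table (more than 5 mm above its resting height) (z of carrier in the frame of stage above 0.039 m).
It fails at once if the carrier is tipped by more than 9 degrees (angle between carrier's own z axis and vertical above 0.16 rad).
It fails at once if the polished disc is touched (contact force between any of the fingers, the arm and specimen above 0.3 N).
It fails at once if a leaf spring is pushed or bent by the robot (contact force between any of the fingers, the arm and leaf_left above 1.5 N or contact force between any of the fingers, the arm and leaf_right above 1.5 N).
It fails at once if a bystander is moved by more than 15 mm (distance of any of spare_carrier, reagent, jar from where it was at the start of the episode above 0.015 m).
It also fails if it takes over 38 s, if anything falls off the work surface, if the arm or the gripper's body presses on something with over 40 N, if the wrist force passes 120 N, or if a joint passes its speed limit or range.

## Robot

A 6-joint arm with a two-finger parallel gripper is mounted at the origin on the work surface. World frame = base frame: x ahead of the robot, y to its left, z up, the work surface at z = 0. Lengths are in mm, angles in rad, forces in N, time in s.
With the tool pointing down it reaches from about 350 to 875 mm from the base axis. Payload 4.2 kg.
Tool frame: the origin (TCP) lies on the mounting face of the last link; the fingertips stand 173 mm ahead of it and the grasp point (between the pads) lies 155 mm ahead of it (tcp_to_grasp is the distance from the TCP to the grasp point, in mm); z points along the fingers, y is the direction in which the jaws open and shut (so a half turn about z gives the same grasp; the last joint's range is limited). The gripper opens to 85 mm and grips with 20 to 120 N. Pads are 22 mm wide; open, the fingers measure 114 mm over their backs; the gripper's body (76 mm by 85 mm) begins 54 mm behind the grasp point. The pads swing forward as they close: fully open they stand 13 mm farther back than shut.
Start: joints at [1.461, 0.385, 0.008, 0, -1.194, -0.259], TCP at [225.277, 582.967, 404.712] pointing down, gripper open.
Joint ranges: [-3.14, 3.14], [-1.21, 2.06], [-1.07, 1.41], [-3.16, 2.05], [-2.99, -0.16], [-3.1, 3.1]. Speed limits (rad/s): [2.79, 2.79, 3.14, 3.14, 3.14, 3.14].

## Interface

Orientations are given as a unit quaternion [x, y, z, w].
In Python, from bench import * gives the robot as it stands. The module is installed in compiled form; this text tells all that it offers.
- The arm moves only by the tool apply_moves, never from a script. Its arguments are lists of equal length, an entry for each row: "fingers": the closure, from 0 (fully open) to 1 (shut); "dp": the shift along the world's x, y, z in cm, a list of three; "yaw": the turn about the world's z in degrees. A call has 1 to 10 rows; each row is the pose to reach, as a shift and turn from the pose measured when the call began; what a row does not reach only later rows make up. A row lasts 1/10 s, in which the tool goes at most 50 mm and 8.59 degrees, less where a joint would pass 70% of its speed; a pose out of reach is approached as far as the arm can. A call with a gripper value outside its range is refused whole. The fingers move at their own pace and stop on an object; the grip force is fixed at half the most. Time passes only in rows, so rows that repeat a pose let the fingers close. It gives the time, the measured TCP pose, the force and the opening at its end, in the units of the state.
- read_state(): the state, without advancing time (a new reading comes with each control period).
- get_image(name): name is "scene" or "top" or "wrist"; returns a dict with "color" (384x512x3 uint8, blue, green, red), "mtx" (3x3 intrinsics, pixels), "camera_from_world" (4x4, takes a point from world to camera coordinates); the wrist camera has in their place "tool_from_camera" (4x4, takes a point from camera to tool coordinates, whose origin is the TCP and whose axes are the flange's). Camera axes: x right, y down, z forward; pixel columns grow to the right and rows downward; lengths in mm; the calibration is good to about 2 mm. A picture is of the moment at which its call begins: read the wrist's pose just before it. There is no depth.
- job_done(): hands the job in, once; it reports no verdict.
The state is a dict: "clock": time; "joints": joint angles; "joint_vel": joint speeds; "joint_efforts": joint torques, N m; "position": TCP position; "ee_rot": TCP orientation; "contact_force": force on the tool from outside, world axes, zero at the start; "wrist_torque": the same for the moment, N m; "gripper_width": finger opening in mm.
Only numpy, scipy, OpenCV 4.12 (cv2) and the standard library are available. Lean on these libraries where they do the work, as an engineer would, in place of code of your own. Each camera call takes 0.05 s, during which the arm holds its last target. There are 200 camera calls.

## Working session

There is one attempt and no reset: what is moved stays moved. The work goes in short steps, Python scripts to look and compute and a tool call to move; the robot and the scene stay as the last step left them, time stands still between calls to the robot, and variables do not carry over. Pictures are saved under pics/ and viewed, about 8 in all and at most 12, crops included, and the job is handed in when it is done.

Besides the shell and the picture viewer there is one more tool, called after "Request:" in YAML: its name, and indented under it one key for each argument. apply_moves: Moves the arm, as the interface text tells. Its arguments: {"type":"object","properties":{"fingers":{"type":"array","items":{"type":"number"}},"dp":{"type":"array","items":{"type":"array","items":{"type":"number"}}},"yaw":{"type":"array","items":{"type":"number"}}},"required":["fingers","dp","yaw"]}

```bash
mkdir -p pics; python3 - <<'E'
from bench import *
import cv2,numpy as np
s=read_state();print(s)
for n in("scene","top"):
    d=get_image(n);cv2.imwrite(f"pics/{n}0.png",d["color"]);print(n,d["mtx"].round(1).tolist(),d["camera_from_world"].round(4).tolist())
    np.savez(f"pics/{n}0.npz",**d)
a=cv2.imread("pics/top0.png")
cv2.imwrite("pics/both.png",cv2.resize(a,(800,600),interpolation=cv2.INTER_CUBIC))
E
```

```text
{'clock': 0.0, 'joints': array([ 1.46058847e+00,  3.85543088e-01,  6.59420888e-03, -4.96236928e-04,
       -1.19401007e+00, -2.58585646e-01]), 'joint_vel': array([ 0.00135223, -0.00163944, -0.00138439, -0.00076629,  0.00024462,
       -0.00073412]), 'joint_efforts': array([ 8.72661549e-04, -3.92292166e+01,  1.88399827e+01,  4.18606728e+00,
       -4.69198159e-03,  2.55731990e-06]), 'position': array([225.20597884, 582.78081648, 403.61733844]), 'ee_rot': array([ 9.83029648e-01, -1.83443420e-01, -1.49832413e-04,  1.09543124e-03]), 'contact_force': array([0.483549  , 0.85715464, 0.27855057]), 'wrist_torque': array([-0.04065495, -0.06932253,  0.01155163]), 'gripper_width': 85.58822441766877}
scene [[357.4, 0.0, 250.1], [0.0, 357.4, 192.2], [0.0, 0.0, 1.0]] [[-0.7673, 0.6412, 0.0041, 376.5492], [0.5001, 0.6025, -0.622, -328.7376], [-0.4014, -0.4753, -0.783, 978.1395], [0.0, 0.0, 0.0, 1.0]]
top [[351.4, 0.0, 255.2], [0.0, 351.4, 198.4], [0.0, 0.0, 1.0]] [[-0.007, -0.9998, -0.0172, 115.8758], [-0.988, 0.0096, -0.1543, 599.4963], [0.1544, 0.0159, -0.9879, 602.258], [0.0, 0.0, 0.0, 1.0]]
```

View pics/both.png

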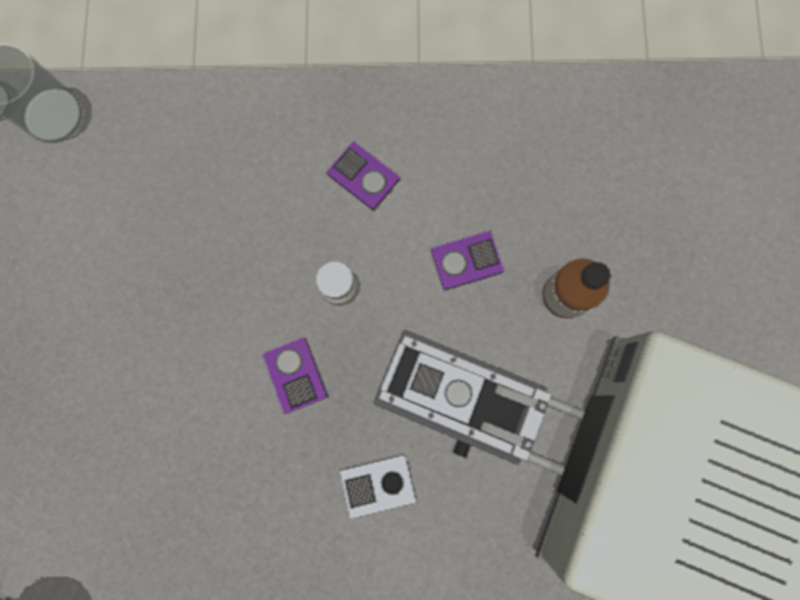

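View pics/scene0.png

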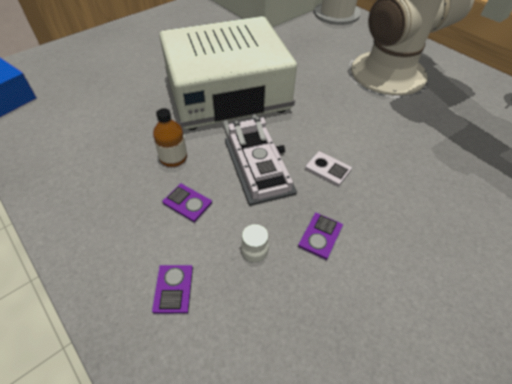

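The top view (at 800x600) shows the carrier in the stage, with its pad at about (428,380) and disc at (458,393). Loading runs right and down towards the analyser. The spare is at (378,487), the jar at (336,282) and the bottle at (580,287). I'll cast those pixels onto planes.

```bash
cat > h.py <<'E'
import numpy as np,cv2
def ray(d,uv,z,T=None):
    T=d["camera_from_world"] if T is None else T
    R,t=T[:3,:3],T[:3,3];c=-R.T@t
    v=R.T@np.linalg.inv(d["mtx"])@np.array([*uv,1.]);return c+v*(z-c[2])/v[2]
def blobs(img,box,lo,hi,amin,amax):
    x0,y0,x1,y1=box;g=cv2.cvtColor(img,cv2.COLOR_BGR2GRAY)[y0:y1,x0:x1]
    g=cv2.resize(g,None,fx=4,fy=4,interpolation=cv2.INTER_CUBIC)
    cs,_=cv2.findContours(cv2.inRange(g,lo,hi),cv2.RETR_LIST,cv2.CHAIN_APPROX_NONE)
    for c in cs:
        a=cv2.contourArea(c)/16
        if amin<a<amax:
            r=cv2.minAreaRect(c);p=np.array(r[0])/4-.375+[x0,y0]
            yield a,p,np.array(r[1])/4,r[2],cv2.boxPoints(r)/4-.375+[x0,y0]
E
python3 - <<'E'
from h import *
d=dict(np.load("pics/top0.npz"))
for nm,lo,hi in(("dark",0,110),("bright",150,255)):
  for a,p,s,an,b in blobs(d["color"],(235,205,360,300),lo,hi,60,4000):
    print(nm,round(a),p.round(1),s.round(1),round(an,1),ray(d,p,46).round(1))
k=1/1.5625
for n,p,z in(("pad",(428,380),47.5),("disc",(458,393),47.5),("rLa",(405,332),38),("rLb",(548,387),38),("rRa",(377,403),38),("rRb",(520,460),38),("jar",(335,280),55),("cap",(596,275),125)):
  print(n,ray(d,np.array(p)*k,z).round(1))
E
python3 - <<'E'
import cv2
a=cv2.imread("pics/top0.png")[205:300,235:360]
cv2.imwrite("pics/crop.png",cv2.resize(a,None,fx=6,fy=6,interpolation=cv2.INTER_CUBIC))
E
```

```text
dark 786 [307.6 258.5] [59.8 33.2] 23.4 [490.2  17.4  46. ]
dark 286 [272.9 243.3] [16.9 18. ] 21.3 [517.8  79.4  46. ]
dark 318 [257.9 237.7] [11.  32.2] 21.4 [528.2 106.6  46. ]
dark 879 [292.8 257.6] [102.2  62.5] 22.0 [492.  44.  46.]
bright 135 [247.5 295.4] [ 8.  25.8] 90.0 [426.4 125.9  46. ]
bright 83 [339.1 293.1] [24.9  8.2] 34.9 [429.5 -36.5  46. ]
bright 127 [314.6 282. ] [26.7  5.3] 22.8 [448.9   6.2  46. ]
bright 120 [288.  270.9] [25.7  5.2] 22.8 [468.7  53.1  46. ]
bright 181 [340.5 270.6] [10.4 20.8] 20.6 [468.5 -40.7  46. ]
bright 116 [262.9 260.3] [25.1  5.1] 22.9 [487.5  97.9  46. ]
bright 67 [351.1 254.7] [19.3  7.3] 16.7 [496.5 -61.1  46. ]
bright 150 [292.9 251.2] [13.8 14. ] 90.0 [503.3  43.5  46. ]
bright 266 [293.  251.4] [18.6 18.3] 26.6 [503.   43.3  46. ]
bright 122 [328.2 245.8] [26.2  5.2] 22.5 [512.6 -20.6  46. ]
bright 345 [272.9 243.4] [18.6 19.7] 21.3 [517.7  79.4  46. ]
bright 1579 [283.7 244.6] [53.  36.7] 22.1 [515.5  59.9  46. ]
bright 154 [252.9 235.6] [ 7.7 43.1] 22.9 [532.1 115.5  46. ]
pad [518.   77.6  47.5]
disc [502.8  43.2  47.5]
rLa [575.3 103.8  38. ]
rLb [509.1 -62.9  38. ]
rRa [492.  137.3  38. ]
rRb [426.4 -26.9  38. ]
jar [635.9 185.9  55. ]
cap [623.3 -96.7 125. ]
```

View pics/crop.png

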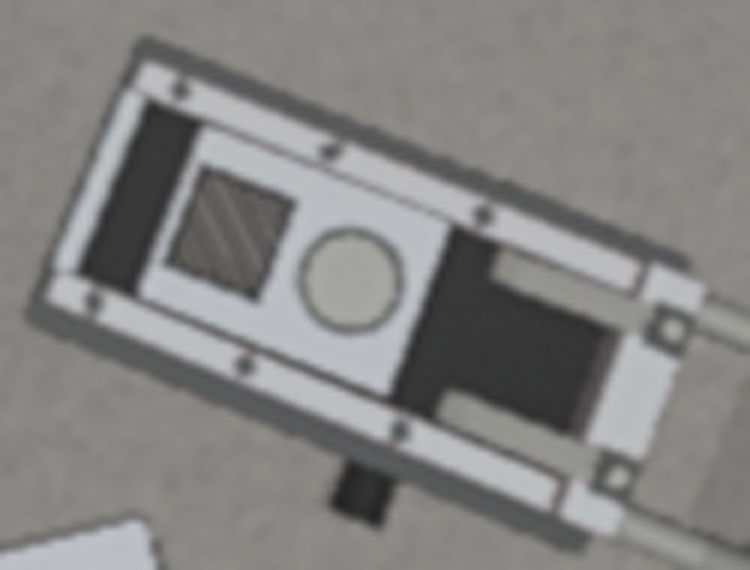

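The pad centre is at about (517.5, 79.2) and the disc at (503, 43.2). The stage x direction is about -112.8° (from the rails). I'll shut the fingers and turn the tool x axis along the stage (yaw -91.7°), then go above the pad.

Request:
apply_moves:
  fingers: [1,1,1,1,1,1,1,1,1,1]
  dp:
    - [2.9,-5,-1]
    - [5.8,-10,-2]
    - [8.8,-15,-3]
    - [11.7,-20,-4]
    - [14.6,-25,-5]
    - [17.5,-30,-6]
    - [20.4,-35,-7]
    - [23.4,-40,-8]
    - [26.3,-45,-8]
    - [29.2,-50.4,-8]
  yaw: [-8.5,-17,-25.5,-34,-42.5,-51,-59.5,-68,-76.5,-85]

```text
clock: 1.1
position: [474.0, 154.3, 327.8]
ee_rot: [-0.599, 0.801, 0.001, -0.001]
contact_force: [2.2, 1.0, 0.1]
gripper_width: -0.1
```

Request:
apply_moves:
  fingers: [1,1,1,1,1]
  dp:
    - [2.2,-3.8,-0.5]
    - [4.3,-7.5,-1]
    - [4.3,-7.5,-1]
    - [4.3,-7.5,-1]
    - [4.3,-7.5,-1]
  yaw: [-4,-6.4,-6.4,-6.4,-6.4]

```text
clock: 1.6
position: [516.7, 79.7, 317.6]
ee_rot: [-0.553, 0.833, 0.001, -0.001]
contact_force: [0.8, -0.4, -0.1]
gripper_width: -0.2
```

```bash
cat > w.py <<'E'
import sys
from bench import *
from h import *
from scipy.spatial.transform import Rotation as Ro
n=sys.argv[1]
s=read_state();d=get_image("wrist")
W=np.eye(4);W[:3,:3]=Ro.from_quat(s["ee_rot"]).as_matrix();W[:3,3]=s["position"]
d["camera_from_world"]=np.linalg.inv(W@d["tool_from_camera"])
cv2.imwrite(f"pics/{n}.png",d["color"]);np.savez(f"pics/{n}.npz",**d)
x=W[:3,0];print(s["clock"],s["position"].round(1),"yaw",np.degrees(np.arctan2(x[1],x[0])).round(2),"z axis",W[:3,2].round(4),s["contact_force"].round(1),"cam",(W@d["tool_from_camera"])[:3,3].round(1))
E
python3 w.py w1
```

```text
1.6 [516.7  79.7 317.6] yaw -112.83 z axis [-3.3e-03  2.0e-04 -1.0e+00] [ 0.8 -0.4 -0.1] cam [490.2  18.2 287. ]
```

View pics/w1.png

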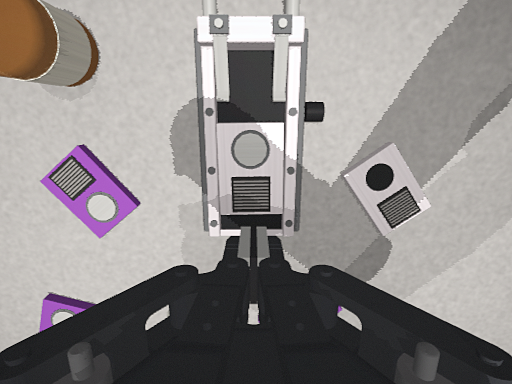

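The wrist view shows the pad at (251,194), disc at (250,149), nose edge at row ~122, leaf tips at row ~101 and bridge front at row ~42. The fingers point just behind the pad. Now I'll measure these points.

```bash
python3 - <<'E'
from h import *
d=dict(np.load("pics/w1.npz"))
u=np.array([np.cos(np.radians(-112.8)),np.sin(np.radians(-112.8))]);v=np.array([-u[1],u[0]])
o=np.array([517,79.5])
def pr(n,p,z):
    q=ray(d,p,z)[:2];print(n,np.round(p,1),q.round(1),"along",((q-o)@u).round(1),"left",((q-o)@v).round(1))
for a,p,s,an,b in blobs(d["color"],(225,170,280,218),0,120,300,2000): pr("pad %d %s"%(a,s.round()),p,47.5)
for a,p,s,an,b in blobs(d["color"],(225,125,280,172),90,185,500,2000): pr("disc %d %s"%(a,s.round()),p,47.5)
for n,p,z in(("nose",(248,122),46),("tipL",(222,101),43.5),("tipR",(281,101),43.5),("bridge_top",(248,42),51),("railLback",(209,224),38),("railRback",(294,224),38),("railLfwd",(209,112),38),("railRfwd",(292,112),38)): pr(n,p,z)
a=d["color"][10:240,180:330];cv2.imwrite("pics/c2.png",cv2.resize(a,None,fx=2.6,fy=2.6,interpolation=cv2.INTER_CUBIC))
E
```

```text
pad 1347 [36. 39.] [250.5 193.8] [517.7  79.9] along -0.7 left 0.5
disc 1230 [40. 40.] [250.  149.1] [503.  44.] along 38.2 left 0.9
nose [248 122] [496.   23.1] along 60.1 left 2.5
tipL [222 101] [ 5.091e+02 -3.000e-01] along 76.6 left 23.6
tipR [281 101] [464.8  18.2] along 76.7 left -24.4
bridge_top [248  42] [473.1 -30.6] along 118.5 left 2.2
railLback [209 224] [565.9  94.4] along -32.7 left 39.4
railRback [294 224] [492.7 125.1] along -32.7 left -40.1
railLfwd [209 112] [523.2   3.1] along 68.0 left 35.3
railRfwd [292 112] [458.9  30. ] along 68.1 left -34.4
```

View pics/c2.png

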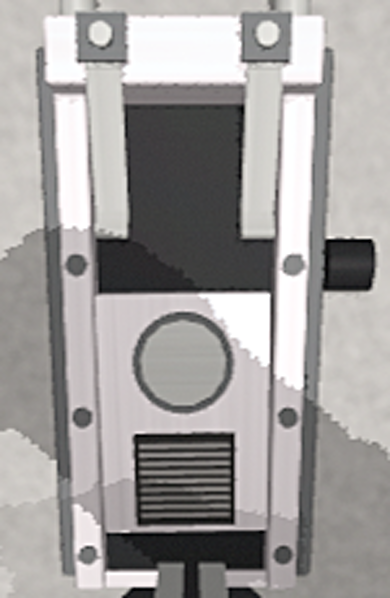

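Both views agree: the pad is at (517.6, 79.7), the gap to the leaf tips is about 16 mm, and travel to the stop is about 58 mm. Descending to just above the pad.

Request:
apply_moves:
  fingers: [1,1,1,1,1,1]
  dp:
    - [0.1,0,-3]
    - [0.1,0,-6]
    - [0.1,0,-8]
    - [0.1,0,-9]
    - [0.1,0,-9]
    - [0.1,0,-9]
  yaw: [0,0,0,0,0,0]

```text
clock: 2.25
position: [518.0, 80.9, 228.7]
ee_rot: [-0.554, 0.832, 0.001, -0.0]
contact_force: [-0.5, -0.6, 0.9]
gripper_width: 0.0
```

```bash
python3 w.py w2; python3 - <<'E'
import cv2
a=cv2.imread("pics/w2.png");cv2.imwrite("pics/w2c.png",a[60:384,100:412])
E
```

```text
2.25 [518.   80.9 228.7] yaw -112.7 z axis [-1.4e-03  7.0e-04 -1.0e+00] [-0.5 -0.6  0.9] cam [491.6  19.3 198. ]
```

View pics/w2c.png

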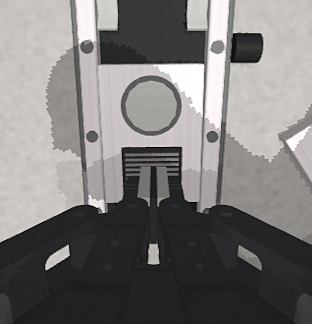

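The fingertips are centred on the pad laterally, 8 mm above it. Pressing now.

Request:
apply_moves:
  fingers: [1,1,1,1,1,1]
  dp:
    - [0,-0.1,-0.6]
    - [0,-0.1,-0.9]
    - [0,-0.1,-1.1]
    - [0,-0.1,-1.3]
    - [0,-0.1,-1.4]
    - [0,-0.1,-1.4]
  yaw: [0,0,0,0,0,0]

```text
clock: 2.9
position: [518.8, 79.9, 217.1]
ee_rot: [-0.554, 0.832, 0.0, 0.001]
contact_force: [-2.9, 0.0, 11.8]
gripper_width: 0.2
```

Request:
apply_moves:
  fingers: [1,1,1,1]
  dp:
    - [0,0,-0.4]
    - [0,0,-0.6]
    - [0,0,-0.7]
    - [0,0,-0.7]
  yaw: [0,0,0,0]

```text
clock: 3.3
position: [519.6, 80.1, 213.8]
ee_rot: [-0.555, 0.832, -0.001, 0.003]
contact_force: [-4.6, -0.7, 21.8]
gripper_width: -0.3
```

Depth is about 6.7 mm at 21 N. Sliding the first 32 mm while holding the downward bias.

Request:
apply_moves:
  fingers: [1,1,1,1,1,1,1,1,1,1]
  dp:
    - [0,0,-0.4]
    - [-0.16,-0.37,-0.4]
    - [-0.31,-0.74,-0.4]
    - [-0.47,-1.11,-0.4]
    - [-0.62,-1.48,-0.4]
    - [-0.78,-1.84,-0.4]
    - [-0.93,-2.21,-0.4]
    - [-1.09,-2.58,-0.4]
    - [-1.24,-2.95,-0.4]
    - [-1.24,-2.95,-0.4]
  yaw: [0,0,0,0,0,0,0,0,0,0]

```text
clock: 4.3
position: [508.3, 52.9, 213.9]
ee_rot: [-0.556, 0.831, -0.001, 0.007]
contact_force: [-9.6, 12.6, 24.4]
gripper_width: 0.1
```

```bash
python3 w.py w3; python3 - <<'E'
import cv2
a=cv2.imread("pics/w3.png")[0:260,130:382];cv2.imwrite("pics/w3c.png",cv2.resize(a,None,fx=2.2,fy=2.2,interpolation=cv2.INTER_CUBIC))
E
```

```text
4.3 [508.3  52.9 213.9] yaw -112.49 z axis [ 0.0133  0.0063 -0.9999] [-9.6 12.6 24.4] cam [482.7  -8.6 182.4]
```

View pics/w3c.png

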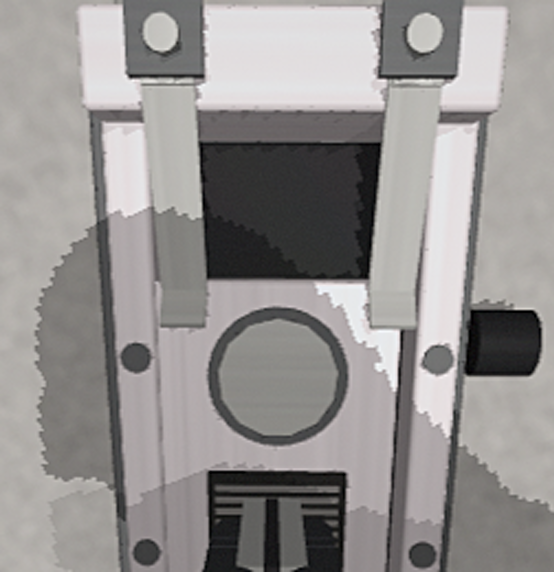

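The nose is under both leaves, but the carrier is pressed against the left rail (about 14 N lateral). I'll keep sliding with a 2.5 mm shift to the right.

Request:
apply_moves:
  fingers: [1,1,1,1,1,1,1,1]
  dp:
    - [-0.1,0.0,-0.4]
    - [-0.35,-0.3,-0.45]
    - [-0.5,-0.7,-0.45]
    - [-0.7,-1.1,-0.45]
    - [-0.85,-1.5,-0.45]
    - [-1.0,-1.85,-0.45]
    - [-1.15,-2.2,-0.45]
    - [-1.15,-2.2,-0.45]
  yaw: [0,0,0,0,0,0,0,0]

```text
clock: 5.15
position: [498.6, 32.9, 213.8]
ee_rot: [-0.556, 0.831, -0.002, 0.012]
contact_force: [-7.2, 10.2, 25.7]
gripper_width: -0.0
```

```bash
python3 w.py w4; python3 - <<'E'
import cv2
a=cv2.imread("pics/w4.png")[0:260,130:382];cv2.imwrite("pics/w4c.png",cv2.resize(a,None,fx=2.2,fy=2.2,interpolation=cv2.INTER_CUBIC))
E
```

```text
5.15 [498.6  32.9 213.8] yaw -112.36 z axis [ 0.0221  0.0102 -0.9997] [-7.2 10.2 25.7] cam [473.3 -28.6 181.9]
```

View pics/w4c.png

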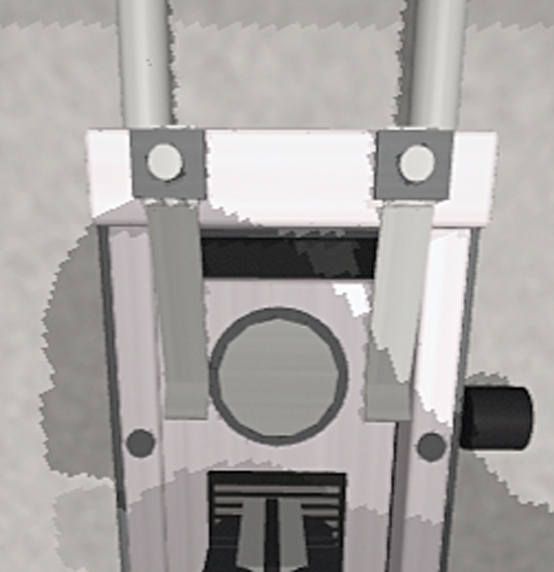

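Both leaves are riding on the carrier, with about 9 mm to go. Continuing to the stop.

Request:
apply_moves:
  fingers: [1,1,1,1,1,1,1]
  dp:
    - [-0.3,-0.1,-0.4]
    - [-0.45,-0.4,-0.45]
    - [-0.6,-0.7,-0.45]
    - [-0.7,-1.0,-0.45]
    - [-0.8,-1.25,-0.45]
    - [-0.85,-1.4,-0.45]
    - [-0.85,-1.4,-0.45]
  yaw: [0,0,0,0,0,0,0]

```text
clock: 5.9
position: [492.3, 21.4, 213.8]
ee_rot: [-0.557, 0.83, -0.003, 0.018]
contact_force: [-7.4, 14.1, 25.3]
gripper_width: 0.2
```

```bash
python3 w.py w5; python3 - <<'E'
import cv2
a=cv2.imread("pics/w5.png")[0:260,130:382];cv2.imwrite("pics/w5c.png",cv2.resize(a,None,fx=2.2,fy=2.2,interpolation=cv2.INTER_CUBIC))
E
```

```text
5.9 [492.3  21.4 213.8] yaw -112.23 z axis [ 0.0325  0.015  -0.9994] [-7.4 14.1 25.3] cam [467.6 -39.9 181.3]
```

View pics/w5c.png

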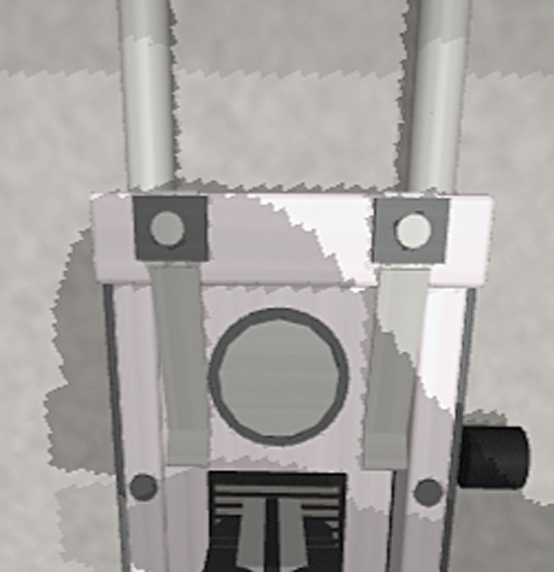

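The nose is at or under the bridge edge. I'll push another few mm to confirm the stop by force.

Request:
apply_moves:
  fingers: [1,1,1,1,1]
  dp:
    - [-0.2,-0.2,-0.4]
    - [-0.4,-0.4,-0.45]
    - [-0.5,-0.6,-0.45]
    - [-0.5,-0.7,-0.45]
    - [-0.5,-0.7,-0.45]
  yaw: [0,0,0,0,0]

```text
clock: 6.45
position: [490.6, 17.4, 213.7]
ee_rot: [-0.558, 0.829, -0.004, 0.025]
contact_force: [-4.2, 14.0, 21.7]
gripper_width: -0.2
```

```bash
python3 w.py w6;python3 - <<'E'
from h import *
u=np.array([-.3875,-.9219]);v=np.array([.9219,-.3875]);o=np.array([517.6,79.7])
for n,box in(("w4",(200,120,290,210)),("w5",(200,120,290,210)),("w6",(200,120,290,210))):
    d=dict(np.load(f"pics/{n}.npz"))
    for a,p,s,an,b in blobs(d["color"],box,60,115,1500,6000):
        q=ray(d,p,41)[:2];print(n,a,p.round(1),s.round(),q.round(1),"trav",((q-o)@u-39).round(1),((q-o)@v).round(1))
E
```

```text
6.45 [490.6  17.4 213.7] yaw -112.05 z axis [ 0.0463  0.0208 -0.9987] [-4.2 14.  21.7] cam [466.4 -43.8 180.6]
w4 2269.125 [255.9 171.4] [54. 54.] [ 4.859e+02 -4.000e-01] trav 47.1 1.8
w4 3105.34375 [255.9 170.7] [63. 63.] [485.8  -0.7] trav 47.4 1.8
w5 2265.9375 [256.  171.8] [55. 54.] [481.5 -10.9] trav 58.5 1.8
w5 3117.5625 [256.2 170.8] [63. 63.] [481.2 -11.3] trav 59.0 1.7
w6 2243.03125 [259.8 176.4] [55. 52.] [481.3 -11.1] trav 58.8 1.7
w6 3050.75 [258.2 175.9] [62. 62.] [481.9 -11.6] trav 59.0 2.5
```

The carrier didn't move during the last push (travel 58.7, then 58.8 mm), so it is home against the stop. I'll lift with a slight forward bias.

Request:
apply_moves:
  fingers: [1,1,1,1,1,1,1,1,1]
  dp:
    - [-0.15,-0.4,0]
    - [-0.15,-0.4,0.3]
    - [-0.15,-0.4,0.7]
    - [-0.15,-0.4,1.2]
    - [-0.1,-0.2,2]
    - [0,0,4]
    - [0,0,7]
    - [0,0,10]
    - [0,0,10]
  yaw: [0,0,0,0,0,0,0,0,0]

```text
clock: 7.4
position: [491.7, 17.6, 318.0]
ee_rot: [-0.559, 0.829, -0.006, 0.029]
contact_force: [0.4, -0.2, -0.7]
gripper_width: 0.2
```

```bash
python3 w.py w7;python3 - <<'E'
from h import *
u=np.array([-.3875,-.9219]);v=np.array([.9219,-.3875]);o=np.array([517.6,79.7])
d=dict(np.load("pics/w7.npz"))
for a,p,s,an,b in blobs(d["color"],(180,60,330,260),0,125,500,3000):
    q=ray(d,p,46)[:2];print(a,p.round(1),s.round(),q.round(1),"trav",((q-o)@u).round(1),((q-o)@v).round(1))
a=d["color"][20:260,130:382];cv2.imwrite("pics/w7c.png",cv2.resize(a,None,fx=2.4,fy=2.4,interpolation=cv2.INTER_CUBIC))
E
```

```text
7.4 [491.7  17.6 318. ] yaw -112.0 z axis [ 0.0548  0.0227 -0.9982] [ 0.4 -0.2 -0.7] cam [467.9 -43.5 284.6]
1345.9375 [263.7 189.5] [39. 35.] [496.5  25.2] trav 58.4 1.7
843.125 [318.1 203.1] [ 18. 114.] [456.4  54.2] trav 47.2 -46.5
867.0 [264.8 145.3] [33. 34.] [481.6 -10.4] trav 97.0 1.8
1163.96875 [264.8 144.9] [38. 39.] [481.5 -10.8] trav 97.4 1.8
```

View pics/w7c.png

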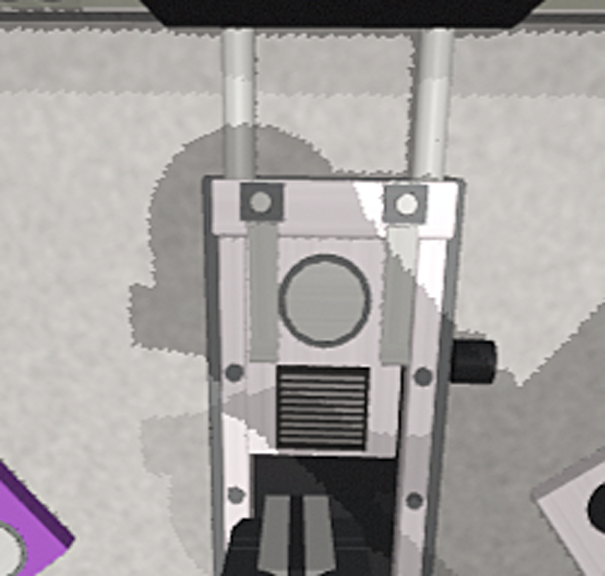

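After release the carrier is still under both leaves, with travel 58.4 mm. The final force rise was modest, so I'll check the nose-to-stop distance from disc to bridge (22 mm when home).

```bash
python3 - <<'E'
from h import *
from bench import *
u=np.array([-.3875,-.9219])
for n in("w4","w5","w7"):
    d=dict(np.load(f"pics/{n}.npz"));g=cv2.cvtColor(d["color"],cv2.COLOR_BGR2GRAY)
    for c in (250,256,262): print(n,c,g[95:135,c].tolist())
d=dict(np.load("pics/w7.npz"))
e=ray(d,(265,118.3),51)[:2];c=ray(d,(264.8,145),46.5)[:2];print("w7 disc->stop",(e-c)@u)
# bridge far edge and rail front from initial top/w1 for bridge position
d1=dict(np.load("pics/w1.npz"));g=cv2.cvtColor(d1["color"],cv2.COLOR_BGR2GRAY);print("w1",g[30:60,248].tolist())
t=get_image("top");np.savez("pics/top1.npz",**t)
a=t["color"][205:300,235:360];cv2.imwrite("pics/t1.png",cv2.resize(a,None,fx=6,fy=6,interpolation=cv2.INTER_CUBIC))
E
```

```text
w4 250 [244, 242, 241, 242, 242, 231, 216, 185, 92, 75, 68, 72, 72, 18, 27, 28, 28, 30, 35, 36, 36, 36, 37, 36, 36, 37, 37, 38, 37, 33, 30, 68, 143, 185, 191, 196, 195, 194, 194, 194]
w4 256 [244, 242, 241, 242, 243, 229, 217, 186, 102, 89, 90, 93, 73, 14, 26, 30, 41, 36, 37, 37, 36, 40, 36, 40, 37, 36, 37, 35, 38, 32, 31, 66, 143, 180, 190, 196, 195, 193, 194, 194]
w4 262 [244, 242, 241, 241, 243, 230, 217, 188, 102, 106, 57, 67, 69, 26, 24, 26, 29, 36, 35, 38, 34, 38, 37, 35, 38, 35, 35, 39, 37, 33, 34, 66, 143, 176, 188, 196, 192, 192, 193, 193]
w5 250 [188, 188, 188, 188, 189, 188, 190, 188, 187, 186, 185, 185, 185, 185, 184, 184, 184, 183, 185, 184, 184, 185, 184, 187, 186, 187, 189, 186, 184, 182, 180, 184, 172, 157, 132, 163, 161, 184, 182, 193]
w5 256 [230, 180, 186, 189, 189, 190, 190, 189, 187, 187, 185, 185, 185, 185, 185, 184, 184, 183, 184, 184, 184, 184, 184, 185, 186, 187, 188, 186, 183, 182, 180, 182, 173, 158, 136, 166, 180, 195, 192, 192]
w5 262 [244, 244, 246, 248, 251, 251, 218, 220, 184, 186, 185, 186, 185, 185, 184, 185, 185, 184, 185, 184, 184, 185, 183, 185, 1
[... 171 characters left out ...]
 200, 201, 199, 195, 194, 178, 154, 205, 203, 201, 201, 200, 201, 201, 201, 201, 200, 202, 206, 199, 181, 101, 82]
w7 256 [194, 201, 204, 203, 201, 200, 201, 203, 200, 200, 197, 197, 196, 196, 196, 196, 197, 198, 200, 199, 195, 193, 180, 150, 192, 203, 201, 199, 200, 200, 202, 207, 193, 77, 90, 93, 122, 160, 173, 169]
w7 262 [167, 203, 206, 202, 201, 200, 202, 202, 200, 199, 197, 197, 197, 196, 196, 196, 196, 199, 199, 200, 196, 193, 186, 155, 189, 195, 206, 204, 204, 208, 201, 74, 89, 87, 106, 178, 170, 168, 166, 168]
w7 disc->stop 21.79225294032428
w1 [251, 251, 251, 252, 253, 254, 254, 254, 251, 252, 252, 226, 137, 116, 122, 124, 123, 119, 126, 126, 69, 57, 62, 65, 64, 63, 65, 63, 64, 64]
```

View pics/t1.png

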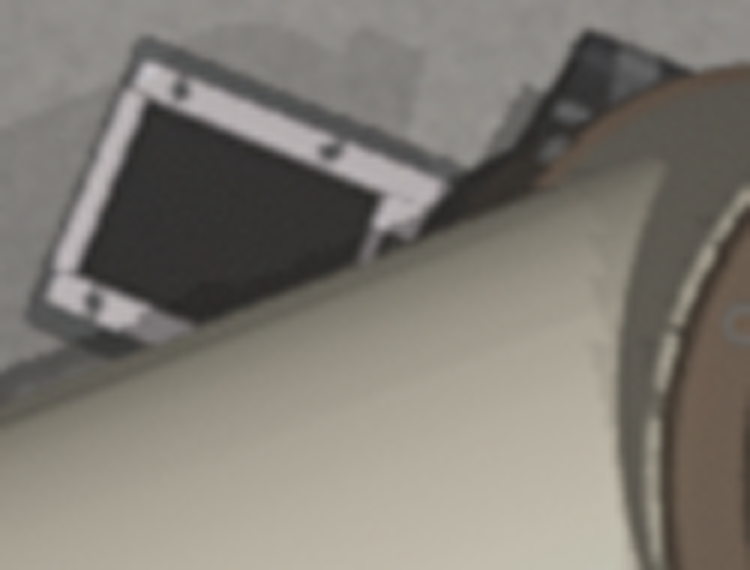

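No dark gap shows at the bridge edge (the view hides under 1 mm), and disc to stop reads 21.8 mm against 22. That counts as home, so I'm handing in.

```bash
python3 -c "
from bench import *
s=read_state();print(s['clock'],s['contact_force']);print(job_done())"
```

```text
7.5 [-0.34975335  0.39450911 -0.51948553]
the job is handed in; nothing more can be done
None
```

The carrier is loaded and the job was handed in at 7.5 s. I pressed its thumb pad down about 6.7 mm with 20–25 N using the closed fingertips and slid it about 58 mm under both leaf springs to the stop. Then I lifted clear.

**Checks that agreed**
- **Nose home:** after release, disc to stop measures 21.8 mm against 22 mm when home. No gap shows at the bridge, and one extra push moved the carrier no further.
- **Leaf springs:** both lie over the carrier's edges in the last wrist view. I judged this from pictures, because the interface gives no reading of how far the springs are bent.
- **Robot clear:** the fingertips are about 100 mm above the carrier, and the tool force is near zero.

**Checks that were weak or disagreed**
- **Stop force:** the force along the slide rose only a little at the stop, to about 11 N. "Home" therefore rests on the pictures and the unmoved carrier.
- **Side load:** the carrier rubbed the left rail during the slide, with about 14 N sideways. Afterwards it sat about 1.7 mm left of where it started.
- **Tool tilt:** the tool tilted about 3° under the load.
- **Last top view:** the arm hid the carrier, so that picture did not help. The bottle and jar were not looked at again, but the tool was not moved near either of them.

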